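Uncover the specimen box and hold up the loaded carrier

TASK

Lift the cover plate off the two pins of the specimen box and lay it gently, handle up, centred on the rubber mat. Then lift the specimen carrier out of the box by its handle, with both steel bars still lying in it, and hold it steady and level straight above the box, with about 10 cm of air between the carrier's underside and the box's rim. Finish while still holding it there (do not put it down), and leave the weight, the screwdriver and the jar where they are.

Things in the scene. Friction and masses are not known exactly. Their poses are not given: they have to be found in the camera images.
- housing: Specimen box: fixed, white, open-topped box, 170 (x) by 150 (y) by 70 mm high, walls 4 mm, floor 4 mm thick, a 16 mm square post in each inner corner. Two upright steel pins, 8 mm thick, stand 14 mm above the rim on the posts at (+73, +63) and (-73, -63) mm. Origin: centre of its underside, on the bench; z up. It may stand left or right of the mat.
- cover_grip (a point): Centre of the cover plate's handle bar. The cover is a loose grey plate 170 (x) by 150 (y) by 5 mm, 0.3 kg or so, lying on the box's rim, with two 11 mm holes over the pins (it lifts straight up off them by more than 14 mm). The dark handle bar is 12 mm wide (x), 72 mm long (y), 14 mm high, on a leg at each end; this point lies above the plate's middle, 34 mm above the plate's underside; clear space of 22 mm below the bar. Axes as the plate's, z up.
- cover: The same cover plate; origin at the centre of its underside.
- carrier_grip (a point): Centre of the carrier's handle bar. The carrier is a loose aluminium tray, 110 (x) by 84 (y) mm with a rim 10 mm high, 0.25 kg or so, standing on the box's floor under the cover, slightly off the box's centre and turned. Its handle bar is 12 mm wide (x), 72 mm long (y), 14 mm high, on a leg at each end; this point lies above the tray's middle, 55 mm above the tray's underside (in the box it is 59 mm above the bench, 11 mm below the rim). Axes as the tray's, z up.
- carrier: The same carrier; origin at the centre of its underside.
- bar_a_mid (a point): Centre of a notched steel test bar, 10 by 55 by 10 mm, long along its y, lying loose in the carrier on one side of the handle (its -x side).
- bar_b_mid (a point): Centre of the second such bar, on the other side of the handle (+x).
- mat: Flat dark rubber mat, 220 (x) by 200 (y) by 3 mm, fixed on the bench; origin at the centre of its underside.
- weight: Bystander: loose steel weight with a neck and button, 64 mm across, 56 mm high; origin under its centre.
- screwdriver: Bystander: loose screwdriver lying on the bench.
- jar: Bystander: loose closed jar, 60 mm across, 75 mm high; origin under its centre.
Mind the look-alikes: they are no part of the job. Of the things that look like the cover, the largest one is meant.

How it is judged (in metres and radians):
On the way, in this order (a step that is already met when the one before it is completed fails the run):
1. the cover is lifted clear of the pins, held by the fingers (z of cover_grip in the frame of housing above 0.125 m and contact force between the fingers and cover above 0.5 N), for 0.1 s.
2. the cover lies flat on the mat, handle up, let go (horizontal distance between cover_grip and mat below 0.05 m and angle between cover_grip's own z axis and vertical below 0.06 rad and height (world z) of cover_grip below 0.043 m and contact force between the fingers and cover below 0.1 N and linear speed of cover below 0.03 m/s), for 0.2 s.
3. the carrier is lifted out above the box, level, held by the fingers (height (world z) of carrier_grip above 0.185 m and horizontal distance between carrier_grip and housing below 0.08 m and angle between carrier_grip's own z axis and vertical below 0.12 rad and contact force between the fingers and carrier above 1 N), for 0.2 s.
At the end, for the whole second after the job is handed in: Fingers hold the carrier still, level within 0.12 rad, underside 60 mm or more above the rim, within 80 mm sideways of the box's centre, touching neither box nor cover, both bars in it. Cover let go, flat (0.06 rad), handle up, its centre within 50 mm of the mat's (all of step 2 and all of step 3 and linear speed of carrier below 0.03 m/s and angular speed of carrier below 0.15 rad/s and contact force between carrier and housing below 0.05 N and contact force between carrier and cover below 0.05 N and horizontal distance between each of bar_a_mid, bar_b_mid and carrier_grip below 0.058 m and z of bar_a_mid in the frame of carrier_grip between -0.053 and -0.03 m and z of bar_b_mid in the frame of carrier_grip between -0.053 and -0.03 m); the arm keeps its last pose, push and grip.
It fails at once if a bystander (weight, screwdriver, jar) moved more than 30 mm (distance of any of weight, screwdriver, jar from where it was at the start of the episode above 0.03 m).
It fails at once if the cover is let fall from more than about 2 cm (linear speed of cover above 0.65 m/s and contact force between the fingers and cover below 0.01 N).
It fails at once if the carrier is tipped by more than 0.4 rad (angle between carrier_grip's own z axis and vertical above 0.4 rad).
It also fails if it takes over 64 s, if anything falls off the work surface, if the arm or the gripper's body presses on something with over 40 N, if the wrist force passes 120 N, or if a joint passes its speed limit or range.

ROBOT

A 6-joint arm with a two-finger parallel gripper is mounted at the origin on the work surface. World frame = base frame: x ahead of the robot, y to its left, z up, the work surface at z = 0. Lengths are in mm, angles in rad, forces in N, time in s.
With the tool pointing down it reaches from about 325 to 900 mm from the base axis. Payload 3.5 kg.
Tool frame: the origin (TCP) lies on the centre line of the jaws, within the pads' length; the fingertips stand 11 mm ahead of it and the grasp point (between the pads) lies 8 mm behind it; z points along the fingers, y is the line along which they close (so a half turn about z gives the same grasp; the last joint's range is limited). The gripper opens to 85 mm and grips with 20 to 120 N. Pads are 22 mm wide; open, the fingers measure 114 mm over their backs; the gripper's body (76 mm by 85 mm) begins 54 mm behind the grasp point. The pads swing forward as they close: fully open they stand 13 mm farther back than shut.
Start: joints at [1.057, 0.276, -0.026, 1.268, 0, 1.467], TCP at [249.595, 572.996, 212.013] pointing down, gripper open.
Joint ranges: [-3.12, 3.12], [-0.85, 1.88], [-1.08, 1.24], [-1.95, 2.15], [-1.57, 1.53], [-3.14, 3.14]. Speed limits (rad/s): [2.57, 2.57, 3.14, 3.14, 3.14, 3.14].

INTERFACE

Orientations are given as a rotation vector (axis times angle).
In Python, from station import arm, imaging, close_job gives the robot as it stands.
- The arm moves only by the shell command python3 -m jog 'ROWS' [FORCE]. ROWS is JSON, a list of rows, each an object with "xyz": the shift along the tool's x, y, z in m, a list of three; "turn": the turn about the tool's z in rad; "grip": the opening, from -1 (shut) to 1 (fully open), so that 0 is half open. In form: [{"xyz": [x, y, z], "turn": turn, "grip": grip}, ...]. A call has 1 to 20 rows; each row shifts and turns the commanded pose from where the row before left it, along the tool's axes as they then stand; what a row does not reach is not made up. A row lasts 1/10 s, in which the tool goes at most 50 mm and 8.59 degrees, less where a joint would pass 70% of its speed; a pose out of reach is approached as far as the arm can. A call is refused whole if a number of a shift passes 0.05 or a number of a turn 0.15, either way. A call with a gripper value outside its range is refused whole. The fingers move at their own pace and stop on an object; FORCE is the grip in N (left out, the last holds). Time passes only in rows, so rows that do not move let the fingers close. It gives the time, the measured TCP pose, the force, the opening and the grip force at its end, in the units of the state.
- arm.sense(): the state, without advancing time (a new reading comes with each control period).
- imaging.grab_frame(name): name is "scene" or "top" or "wrist"; returns a dict with "image" (420x560x3 uint8, blue, green, red), "depth" (420x560 float32, mm along the optical axis (not along the pixel's ray), 0 where there is no reading), "fx", "fy", "cx", "cy" (pixels), "rvec" (rotation vector, rad) and "tvec" (3), from world to camera coordinates, as OpenCV has them; the wrist camera has in their place "tool_from_camera" (4x4, takes a point from camera to tool coordinates, whose origin is the TCP and whose axes are the flange's). Camera axes: x right, y down, z forward; pixel columns grow to the right and rows downward; lengths in mm; the calibration is good to about 2 mm. The wrist camera is an equidistant fisheye: a pixel r from the principal point sees the ray r / f radians off the axis. A picture is of the moment at which its call begins: read the wrist's pose just before it.
- close_job(): hands the job in; it is judged then, once.
The state is a dict: "t": time; "qpos": joint angles; "qd": joint speeds; "joint_efforts": joint torques, N m; "eef_pos": TCP position; "orientation": TCP orientation; "wrist_force": force on the tool from outside, world axes, zero at the start; "moment": the same for the moment, N m; "width": finger opening in mm; "finger_force": force on a finger pad.
Only numpy, scipy, OpenCV 4.12 (cv2) and the standard library are available. Lean on these libraries where they do the work, as an engineer would, in place of code of your own. Each camera call takes 0.05 s, during which the arm holds its last target. There are 200 camera calls.

## Working session

There is one attempt and no reset: what is moved stays moved. The work goes in short steps, Python scripts to look and compute and a shell command to move; the robot and the scene stay as the last step left them, time stands still between calls to the robot, and variables do not carry over. Pictures are saved under pics/ and viewed, at most 10 in all, crops included, and the job is handed in when it is done.

```bash
mkdir -p pics; cat > h.py <<'E'
import numpy as np, cv2
from station import arm, imaging
def grab(n,save):
    f=imaging.grab_frame(n); cv2.imwrite('pics/'+save,f['image']); np.savez('pics/'+save+'.npz',**f); return f
def cloud(f):
    h,w=f['depth'].shape; v,u=np.mgrid[:h,:w]; d=f['depth']
    p=np.stack([(u-f['cx'])/f['fx']*d,(v-f['cy'])/f['fy']*d,d],-1)
    R=cv2.Rodrigues(np.array(f['rvec'],float))[0]
    return (p-np.array(f['tvec']).ravel())@R
E
python3 - <<'E'
from h import *
f=grab('top','top0.png'); grab('scene','sc0.png')
print(arm.sense())
im=cv2.imread('pics/top0.png')
E
```

```text
{'t': 0.1, 'qpos': array([ 1.05660043e+00,  2.77081809e-01, -2.77559181e-02,  1.26798275e+00,
       -4.96375819e-05,  1.46736847e+00]), 'qd': array([-0.00240742, -0.00255784,  0.00230661, -0.00065176, -0.00068667,
       -0.0008177 ]), 'joint_efforts': array([ 4.99800062e-04, -4.46705317e+01,  2.96129161e+01,  8.40945781e-03,
       -1.40443794e-04,  1.12849020e-05]), 'eef_pos': array([249.24196552, 572.33984292, 210.95036045]), 'orientation': array([-6.40590015e-01, -3.07500758e+00,  3.05226004e-03]), 'wrist_force': array([0.01934961, 0.29317995, 0.42570224]), 'moment': array([-0.04635334,  0.02105447,  0.07047242]), 'finger_force': 0.0, 'width': 85.57843791111517}
```

View pics/top0.png

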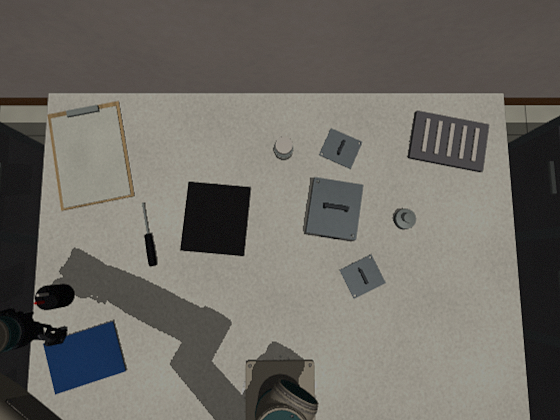

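View pics/sc0.png

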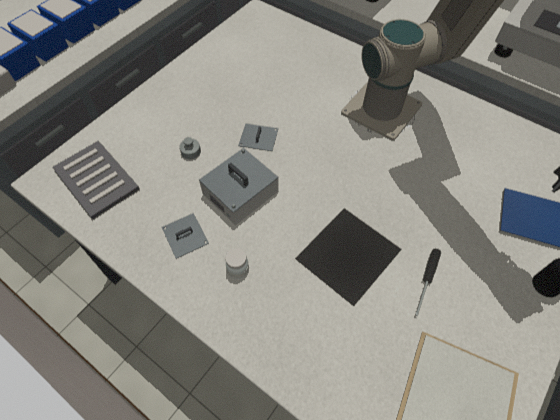

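The top view shows the box and cover at about (333,209) with the handle roughly along world y. The mat is at (216,218), the jar at (284,148), the weight at (404,218) and the screwdriver at (150,235). The two small plates at (341,148) and (362,276) are the look-alikes.

```bash
python3 - <<'E'
from h import *
f=dict(np.load('pics/top0.png.npz')); P=cloud(f); im=f['image'].astype(int)
v,u=np.mgrid[:420,:560]
def rect(m,n,long_deg=True):
    q=P[m]; r=cv2.minAreaRect(q[:,:2].astype(np.float32)); print(n,len(q),np.round(r[0],1),np.round(r[1],1),round(r[2],1),'med z',np.round(np.median(q[:,2]),1), 'mean',np.round(q.mean(0),1))
z=P[...,2]
box=(u>295)&(u<372)&(v>170)&(v<247)
print(np.histogram(z[box],bins=range(-10,130,5)))
rect(box&(z>66)&(z<84),'plate'); rect(box&(z>93),'handle')
mat=(u>175)&(u<256)&(v>175)&(v<262)&(im.sum(-1)<90); rect(mat,'mat')
rect((u>386)&(u<422)&(v>200)&(v<235)&(z>10),'weight'); rect((u>268)&(u<300)&(v>130)&(v<165)&(z>20),'jar')
g=dict(np.load('pics/sc0.png.npz')); Q=cloud(g); zz=Q[...,2]; v2,u2=np.mgrid[:420,:560]
m=(u2>195)&(u2<285)&(v2>140)&(v2<225)
P=Q
rect(m&(zz>66)&(zz<84),'plate s');rect(m&(zz>93),'handle s')
s=arm.sense(); print(cv2.Rodrigues(s['orientation'])[0].round(3))
E
```

```text
(array([  89, 1206, 1377,  109,    8,   10,   10,    9,   12,   12,   10,
         20,   22,   14,   12,   82, 1211, 1351,   63,    8,    1,    6,
         10,   34,   59,    7,    0]), array([-10,  -5,   0,   5,  10,  15,  20,  25,  30,  35,  40,  45,  50,
        55,  60,  65,  70,  75,  80,  85,  90,  95, 100, 105, 110, 115,
       120, 125]))
plate 2705 [ 555.6 -167.4] [151.3 171.2] 80.8 med z 75.1 mean [ 554.1 -166.4   75.1]
handle 141 [487.9 -79.2] [ 59.5 271.2] 37.3 med z 111.3 mean [ 525.1 -136.   314.1]
mat 4281 [517.6 148.4] [303.9 239.1] 83.7 med z 3.5 mean [531.5 198.8   9.2]
weight 364 [ 447.2 -212. ] [ 62.2 459.6] 24.0 med z 31.2 mean [ 523.6 -380.8   59.4]
jar 348 [579.7 -14.4] [ 59.9 395.7] 89.7 med z 73.5 mean [738.5 -14.6  82.8]
plate s 2514 [ 554.  -165.3] [153.9 172.3] 80.6 med z 74.4 mean [ 558.8 -161.7   74.3]
handle s 170 [792.2  91.2] [762.8  48.2] 47.2 med z 109.8 mean [646.8 -71.4 277.6]
[[-0.917  0.399 -0.001]
 [ 0.399  0.917 -0.002]
 [ 0.    -0.002 -1.   ]]
```

```bash
python3 - <<'E'
from h import *
for n,b,mb in (('top0',(295,372,170,247),(175,256,175,262)),('sc0',(195,285,140,225),(290,405,200,310))):
    f=dict(np.load(f'pics/{n}.png.npz')); P=cloud(f); im=f['image'].astype(int); v,u=np.mgrid[:420,:560]; z=P[...,2]
    def rect(m,nm):
        q=P[m]; c=cv2.minAreaRect(q[:,:2].astype(np.float32)); print(n,nm,len(q),np.round(c[0],1),np.round(c[1],1),round(c[2],1),np.round(q.mean(0),1), np.percentile(q[:,2],[50,90]).round(1))
    w=lambda b:(u>b[0])&(u<b[1])&(v>b[2])&(v<b[3])
    rect(w(b)&(z>100)&(z<125)&(abs(P[...,0]-555)<40)&(abs(P[...,1]+167)<50),'handle')
    m=(w(mb)&(im.sum(-1)<90)&(z<12)&(z>-6)&(P[...,0]>400)).astype(np.uint8)
    m=cv2.morphologyEx(m,cv2.MORPH_OPEN,np.ones((5,5)))>0
    rect(m,'mat')
    if n=='top0':
        rect(w((386,422,200,235))&(z>10)&(z<70)&(P[...,0]<600)&(P[...,1]>-450),'weight'); rect(w((268,300,130,165))&(z>60)&(z<90),'jar')
E
```

```text
top0 handle 110 [ 555.3 -166.7] [72.  12.3] 80.1 [ 554.7 -166.2  110.3] [110.7 114.6]
top0 mat 4205 [533.6 199.9] [197.4 216.7] 84.8 [532.1 199.7   3.4] [3.4 6.8]
top0 weight 357 [ 527.5 -392.2] [62.4 61.9] 57.5 [ 526.4 -388.4   34.8] [31.1 55.8]
top0 jar 243 [751.  -16.1] [53.1 49.2] 0.9 [748.8 -15.5  74.7] [75.1 78.5]
sc0 handle 126 [ 554.5 -164.3] [72.5 14.7] 81.4 [ 556.  -163.1  108.6] [109.4 112.3]<stdin>:5: RuntimeWarning: Mean of empty slice.
  ret = um.true_divide(
Traceback (most recent call last):
IndexError: index -1 is out of bounds for axis 0 with size 0
```

```bash
python3 -m jog '[{"xyz":[0,0,0],"turn":0.147,"grip":1},{"xyz":[0,0,0],"turn":0.147,"grip":1},{"xyz":[0,0,0],"turn":0.147,"grip":1},{"xyz":[0,0,0],"turn":0.147,"grip":1},{"xyz":[0,0,0],"turn":0.147,"grip":1},{"xyz":[0,0,0],"turn":0.147,"grip":1},{"xyz":[0,0,0],"turn":0.147,"grip":1},{"xyz":[0,0,0],"turn":0.147,"grip":1},{"xyz":[0,0,0],"turn":0.147,"grip":1},{"xyz":[0,0,0],"turn":0,"grip":1}]' 40
cat > st.py <<'E'
from h import *
import sys
s=arm.sense();R=cv2.Rodrigues(s['orientation'])[0]
print('t',s['t'],'yaw_y',np.degrees(np.arctan2(R[1,1],R[0,1])).round(2),'tilt',np.arccos(-R[2,2]).round(4),'pos',s['eef_pos'].round(1),'q',s['qpos'].round(2),'F',s['wrist_force'].round(1),'w',round(s['width'],1),'ff',s['finger_force'])
if len(sys.argv)>1:
    g=np.array(list(map(float,sys.argv[1:4]))); print('tool shift mm',(R.T@(g-s['eef_pos'])).round(1))
E
python3 st.py 555 -166.5 210
```

```text
t: 1.1
eef_pos: [249.4, 572.6, 211.4]
orientation: [2.394, 2.033, -0.002]
wrist_force: [1.0, 0.3, -0.5]
width: 85.3
finger_force: 0.0
t 1.1 yaw_y -9.32 tilt 0.0012 pos [249.4 572.6 211.4] q [ 1.06  0.28 -0.03  1.27 -0.    2.79] F [ 1.   0.3 -0.5] w 85.3 ff 0.0
tool shift mm [-679.8  421.4    2. ]
```

```bash
python3 -m jog '[{"xyz":[-0.034,0.021,0],"turn":0,"grip":1},{"xyz":[-0.034,0.021,0],"turn":0,"grip":1},{"xyz":[-0.034,0.021,0],"turn":0,"grip":1},{"xyz":[-0.034,0.021,0],"turn":0,"grip":1},{"xyz":[-0.034,0.021,0],"turn":0,"grip":1},{"xyz":[-0.034,0.021,0],"turn":0,"grip":1},{"xyz":[-0.034,0.021,0],"turn":0,"grip":1},{"xyz":[-0.034,0.021,0],"turn":0,"grip":1},{"xyz":[-0.034,0.021,0],"turn":0,"grip":1},{"xyz":[-0.034,0.021,0],"turn":0,"grip":1},{"xyz":[-0.034,0.021,0],"turn":0,"grip":1},{"xyz":[-0.034,0.021,0],"turn":0,"grip":1},{"xyz":[-0.034,0.021,0],"turn":0,"grip":1},{"xyz":[-0.034,0.021,0],"turn":0,"grip":1},{"xyz":[-0.034,0.021,0],"turn":0,"grip":1},{"xyz":[-0.034,0.021,0],"turn":0,"grip":1},{"xyz":[-0.034,0.021,0],"turn":0,"grip":1},{"xyz":[-0.034,0.021,0],"turn":0,"grip":1},{"xyz":[-0.034,0.021,0],"turn":0,"grip":1},{"xyz":[-0.034,0.021,0],"turn":0,"grip":1}]'
python3 -m jog '[{"xyz":[0,0,0],"turn":0,"grip":1},{"xyz":[0,0,0],"turn":0,"grip":1}]' >/dev/null
python3 st.py 555 -166.5 210; python3 -c "
from h import *
grab('wrist','w1.png')"
```

```text
t: 3.1
eef_pos: [553.8, -167.7, 211.7]
orientation: [-2.391, -2.037, 0.0]
wrist_force: [-0.3, 0.5, 0.5]
width: 85.3
finger_force: 0.0
t 3.3 yaw_y -9.3 tilt 0.0015 pos [ 553.4 -166.7  211.4] q [-0.4   0.19 -0.13  1.25  0.    1.33] F [-0.3  0.2 -0.1] w 85.4 ff 0.0
tool shift mm [0.5 1.6 1.4]
```

View pics/w1.png

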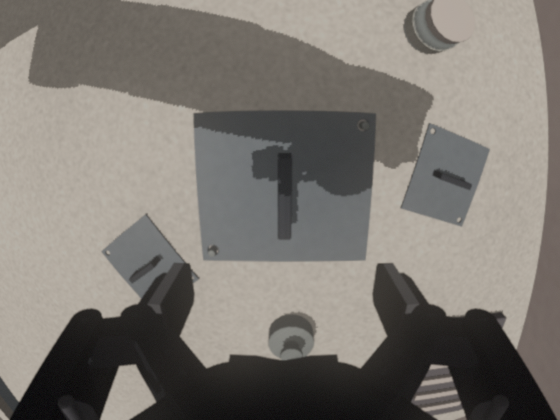

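The wrist view shows the handle bar at (285,195), square to the jaws and midway between the fingertips (u about 180 and 388). I'm going down to grasp it.

```bash
python3 -m jog '[{"xyz":[0,0.0015,0.025],"turn":0,"grip":1},{"xyz":[0,0,0.025],"turn":0,"grip":1},{"xyz":[0,0,0.025],"turn":0,"grip":1},{"xyz":[0,0,0.02],"turn":0,"grip":1},{"xyz":[0,0,0.01],"turn":0,"grip":1},{"xyz":[0,0,0.008],"turn":0,"grip":1},{"xyz":[0,0,0.002],"turn":0,"grip":1},{"xyz":[0,0,0],"turn":0,"grip":1},{"xyz":[0,0,0],"turn":0,"grip":1}]'
python3 st.py 555 -166.5 96
```

```text
t: 4.25
eef_pos: [556.0, -166.7, 98.1]
orientation: [2.393, 2.032, 0.001]
wrist_force: [0.4, -0.7, -0.0]
width: 85.1
finger_force: 0.0
t 4.25 yaw_y -9.33 tilt 0.002 pos [ 556.  -166.7   98.1] q [-0.4   0.28 -0.27  1.01  0.    1.33] F [ 0.4 -0.7 -0. ] w 85.1 ff 0.0
tool shift mm [-0.  -1.   2.1]
```

```bash
python3 -m jog '[{"xyz":[0,0,0.001],"turn":0,"grip":0.3},{"xyz":[0,0,0],"turn":0,"grip":-0.2},{"xyz":[0,0,0],"turn":0,"grip":-0.6},{"xyz":[0,0,0],"turn":0,"grip":-1},{"xyz":[0,0,0],"turn":0,"grip":-1},{"xyz":[0,0,0],"turn":0,"grip":-1},{"xyz":[0,0,0],"turn":0,"grip":-1},{"xyz":[0,0,0],"turn":0,"grip":-1}]' 60
python3 st.py 555 -166.5 96
```

```text
t: 5.05
eef_pos: [555.1, -166.4, 96.0]
orientation: [-2.395, -2.033, 0.0]
wrist_force: [-0.4, 0.6, 0.0]
width: -0.0
finger_force: 0.0
t 5.05 yaw_y -9.34 tilt 0.0 pos [ 555.1 -166.4   96. ] q [-0.4   0.28 -0.28  1.01 -0.    1.33] F [-0.4  0.6  0. ] w -0.0 ff 0.0
tool shift mm [-0.1 -0.1 -0. ]
```

The jaws shut on nothing, so I'm looking again.

```bash
python3 -c "
from h import *
f=grab('wrist','w2.png');g=grab('scene','sc2.png')
cv2.imwrite('pics/both2.png',np.hstack([cv2.resize(f['image'],(420,315)),cv2.resize(g['image'][100:250,150:350],(380,315))])[:, :800])"
```

```text
(no output)
```

View pics/both2.png

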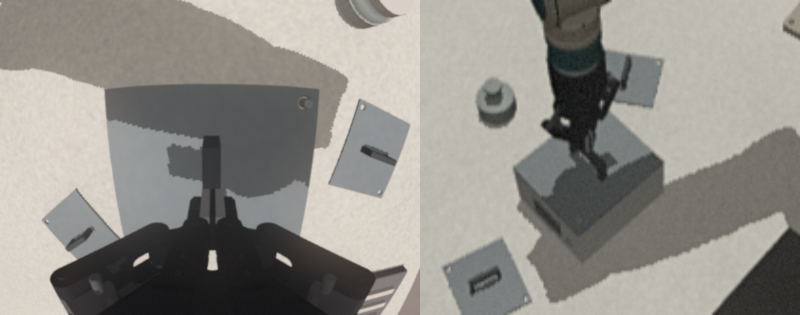

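The wrist half (left) shows the bar running in toward the closed fingers at about (212,190). The scene crop shows the cover still in place. I'm measuring bar, plate and fingers in tool coordinates from the wrist depth.

```bash
python3 - <<'E'
from h import *
f=dict(np.load('pics/w2.png.npz'))
print(f['tool_from_camera'].round(2),f['fx'],f['cx'],f['cy'])
v,u=np.mgrid[:420,:560]; a=(u-f['cx'])/f['fx'];b=(v-f['cy'])/f['fy'];th=np.hypot(a,b)+1e-9;d=f['depth']
p=np.stack([a/th*np.tan(th)*d,b/th*np.tan(th)*d,d],-1); T=f['tool_from_camera']; q=p@T[:3,:3].T+T[:3,3]
for (x,y) in [(160,150),(200,150),(360,150),(180,300),(395,300),(282,185),(282,200),(282,220),(282,240),(282,255),(275,265),(283,262),(283,275),(283,285),(290,265),(270,290),(300,290),(282,300),(250,340)]: print((x,y),q[y,x].round(1),f['image'][y,x])
im=f['image'][150:320,200:370]; cv2.imwrite('pics/w2c.png',cv2.resize(im,None,fx=3.5,fy=3.5,interpolation=cv2.INTER_CUBIC))
print(arm.sense()['width'],arm.sense()['finger_force'])
E
```

```text
[[-0.0000e+00 -9.5000e-01 -3.0000e-01  7.6340e+01]
 [ 1.0000e+00 -0.0000e+00 -0.0000e+00  9.0000e-02]
 [ 0.0000e+00 -3.0000e-01  9.5000e-01 -1.6258e+02]
 [ 0.0000e+00  0.0000e+00  0.0000e+00  1.0000e+00]] 325.19226210127806 282.9932009158784 206.81059570018067
(160, 150) [ 54.3 -72.4  19.6] [ 99 100 102]
(200, 150) [ 53.2 -48.   21.3] [94 92 91]
(360, 150) [53.1 44.5 20.9] [87 87 85]
(180, 300) [-49.3 -71.8  21. ] [151 150 148]
(395, 300) [-49.2  78.3  20. ] [148 147 146]
(282, 185) [35.1 -0.5  8.2] [48 45 46]
(282, 200) [ 33.7  -0.4 -16.1] [54 54 53]
(282, 220) [ 23.5  -0.4 -15.3] [57 55 54]
(282, 240) [ 13.   -0.4 -15.2] [58 56 56]
(282, 255) [ 11.4  -0.4 -28.9] [40 39 39]
(275, 265) [ 10.8  -3.4 -37.5] [83 83 85]
(283, 262) [ 10.4   0.1 -33.9] [40 40 40]
(283, 275) [ 10.8   0.1 -46.3] [38 36 37]
(283, 285) [ 10.8   0.1 -54.3] [38 37 39]
(290, 265) [ 10.5   3.1 -37. ] [83 83 85]
(270, 290) [ 11.9  -4.7 -59.8] [73 73 74]
(300, 290) [ 12.5   6.3 -60.7] [45 44 44]
(282, 300) [  5.7  -0.3 -57.2] [40 40 42]
(250, 340) [ 17.3  -8.8 -94.6] [33 34 34]
-0.056639127771824595 0.0
```

View pics/w2c.png

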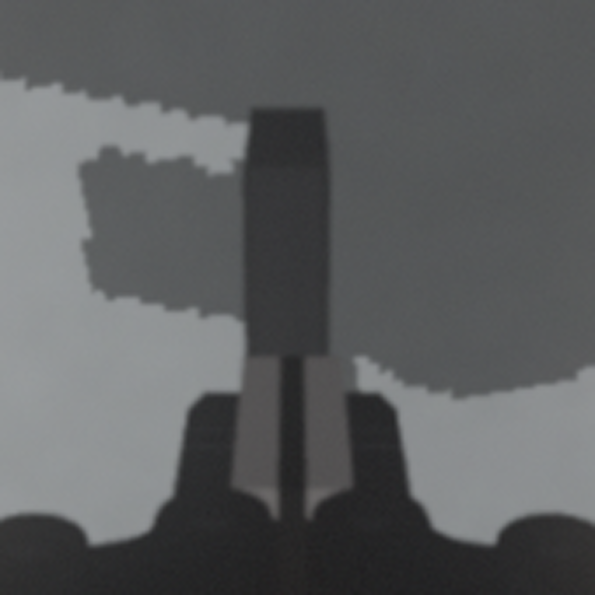

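```bash
python3 - <<'E'
from h import *
for n in ('w1','w2'):
    f=dict(np.load(f'pics/{n}.png.npz'))
    v,u=np.mgrid[:420,:560]; a=(u-f['cx'])/f['fx'];b=(v-f['cy'])/f['fy'];th=np.hypot(a,b)+1e-9;d=f['depth']
    p=np.stack([a/th*np.tan(th)*d,b/th*np.tan(th)*d,d],-1); T=f['tool_from_camera']; q=p@T[:3,:3].T+T[:3,3]
    if n=='w1':
        for y,x in [(264,185),(270,180),(285,170),(300,165),(264,380),(270,385),(290,395)]: print((x,y),q[y,x].round(1),d[y,x])
    else:
        for y in range(240,262,2): print(y,q[y,[272,276,283,290,294]].round(1).tolist())
E
```

```text
(185, 264) [ 10.9 -43.3 -38.5] 138.0217
(180, 270) [ 10.9 -44.  -44.2] 132.51877
(170, 285) [ 10.7 -44.6 -56.5] 120.88032
(165, 300) [ 10.8 -43.1 -67.4] 110.420586
(380, 264) [ 10.7  43.1 -38. ] 138.48679
(385, 270) [ 10.6  43.8 -43.7] 133.11647
(395, 290) [ 10.4  43.3 -59.8] 117.7726
240 [[13.5, -5.3, -16.4], [13.4, -3.4, -16.1], [13.4, 0.1, -16.3], [12.5, 3.5, -14.1], [-2.1, 6.8, 19.8]]
242 [[12.1, -5.4, -15.6], [12.0, -3.4, -15.5], [12.0, 0.1, -15.4], [11.9, 3.5, -15.3], [-3.6, 6.8, 20.2]]
244 [[10.7, -5.4, -14.9], [10.8, -3.4, -15.1], [11.1, 0.1, -15.8], [11.1, 3.5, -15.9], [-4.7, 6.8, 19.7]]
246 [[9.8, -5.4, -15.4], [10.2, -3.4, -16.3], [9.8, 0.1, -15.4], [10.0, 3.5, -15.9], [-6.7, 6.8, 21.0]]
248 [[8.8, -5.4, -15.5], [9.0, -3.4, -16.1], [8.8, 0.1, -15.6], [8.6, 3.5, -15.2], [-7.8, 6.9, 20.7]]
250 [[7.2, -5.5, -14.5], [7.8, -3.4, -15.8], [8.0, 0.1, -16.3], [7.1, 3.6, -14.2], [-9.1, 6.9, 20.3]]
252 [[10.9, -5.1, -24.6], [10.8, -3.2, -24.4], [11.2, 0.1, -25.2], [11.0, 3.3, -24.9], [10.9, 5.2, -24.5]]
254 [[10.7, -5.0, -26.3], [10.8, -3.2, -26.6], [11.1, 0.1, -27.2], [10.7, 3.3, -26.3], [11.0, 5.1, -27.0]]
256 [[11.3, -4.9, -29.7], [10.9, -3.1, -29.0], [11.2, 0.1, -29.4], [11.2, 3.2, -29.5], [10.6, 5.1, -28.2]]
258 [[10.6, -4.9, -30.3], [11.1, -3.1, -31.4], [10.5, 0.1, -30.2], [11.2, 3.2, -31.7], [10.8, 5.0, -30.8]]
260 [[10.5, -4.9, -32.2], [11.0, -3.0, -33.2], [10.5, 0.1, -32.2], [10.5, 3.2, -32.2], [11.0, 4.9, -33.1]]
```

The shut fingertips sit at tool z = -24 mm. That puts the real tips 35 mm further back than the stated TCP geometry, above the bar. The lateral centring is fine, so I'll open, go 35 mm lower and close again.

```bash
python3 -m jog '[{"xyz":[0,0,0],"turn":0,"grip":1},{"xyz":[0,0,0],"turn":0,"grip":1},{"xyz":[0,0,0],"turn":0,"grip":1},{"xyz":[0,0,0],"turn":0,"grip":1},{"xyz":[0,0,0],"turn":0,"grip":1},{"xyz":[0,0,0],"turn":0,"grip":1},{"xyz":[0,0,0.01],"turn":0,"grip":1},{"xyz":[0,0,0.01],"turn":0,"grip":1},{"xyz":[0,0,0.01],"turn":0,"grip":1},{"xyz":[0,0,0.004],"turn":0,"grip":1},{"xyz":[0,0,0],"turn":0,"grip":1},{"xyz":[0,0,0],"turn":0,"grip":0.3},{"xyz":[0,0,0],"turn":0,"grip":-0.3},{"xyz":[0,0,0],"turn":0,"grip":-1},{"xyz":[0,0,0],"turn":0,"grip":-1},{"xyz":[0,0,0],"turn":0,"grip":-1},{"xyz":[0,0,0],"turn":0,"grip":-1},{"xyz":[0,0,0],"turn":0,"grip":-1}]' 60
python3 st.py 555 -166.5 61
```

```text
t: 6.95
eef_pos: [555.4, -166.5, 62.4]
orientation: [2.394, 2.033, 0.0]
wrist_force: [-1.1, -0.3, 2.5]
width: 10.8
finger_force: 59.2
t 6.95 yaw_y -9.34 tilt 0.0006 pos [ 555.4 -166.5   62.4] q [-0.4   0.32 -0.31  0.94 -0.    1.33] F [-1.1 -0.3  2.5] w 10.8 ff 59.18781816959381
tool shift mm [-0.  -0.4  1.4]
```

```bash
python3 -m jog '[{"xyz":[0,0,-0.005],"turn":0,"grip":-1},{"xyz":[0,0,-0.01],"turn":0,"grip":-1},{"xyz":[0,0,-0.01],"turn":0,"grip":-1},{"xyz":[0,0,-0.01],"turn":0,"grip":-1},{"xyz":[0,0,-0.01],"turn":0,"grip":-1},{"xyz":[0,0,-0.01],"turn":0,"grip":-1},{"xyz":[0,0,-0.005],"turn":0,"grip":-1},{"xyz":[0,0,0],"turn":0,"grip":-1},{"xyz":[0,0,0],"turn":0,"grip":-1}]'
python3 st.py 533 200 122
```

```text
t: 7.85
eef_pos: [555.0, -166.3, 121.9]
orientation: [-2.395, -2.033, 0.0]
wrist_force: [0.2, 0.4, -3.0]
width: 10.8
finger_force: 58.6
t 7.85 yaw_y -9.34 tilt 0.0002 pos [ 555.  -166.3  121.9] q [-0.4   0.26 -0.25  1.06 -0.    1.33] F [ 0.2  0.4 -3. ] w 10.8 ff 58.61302435398102
tool shift mm [357.9 -81.2  -0. ]
```

```bash
python3 -m jog '[{"xyz":[0.01,-0.002,0],"turn":0,"grip":-1},{"xyz":[0.018,-0.004,0],"turn":0,"grip":-1},{"xyz":[0.02,-0.005,0],"turn":0,"grip":-1},{"xyz":[0.02,-0.005,0],"turn":0,"grip":-1},{"xyz":[0.02,-0.005,0],"turn":0,"grip":-1},{"xyz":[0.02,-0.005,0],"turn":0,"grip":-1},{"xyz":[0.02,-0.005,0],"turn":0,"grip":-1},{"xyz":[0.02,-0.005,0],"turn":0,"grip":-1},{"xyz":[0.02,-0.005,0],"turn":0,"grip":-1},{"xyz":[0.02,-0.005,0],"turn":0,"grip":-1},{"xyz":[0.02,-0.005,0],"turn":0,"grip":-1},{"xyz":[0.02,-0.005,0],"turn":0,"grip":-1},{"xyz":[0.02,-0.005,0],"turn":0,"grip":-1},{"xyz":[0.02,-0.005,0],"turn":0,"grip":-1},{"xyz":[0.02,-0.005,0],"turn":0,"grip":-1},{"xyz":[0.02,-0.005,0],"turn":0,"grip":-1},{"xyz":[0.02,-0.005,0],"turn":0,"grip":-1},{"xyz":[0.018,-0.004,0],"turn":0,"grip":-1},{"xyz":[0.01,-0.001,0],"turn":0,"grip":-1},{"xyz":[0.002,0,0],"turn":0,"grip":-1}]'
python3 -m jog '[{"xyz":[0,0,0],"turn":0,"grip":-1},{"xyz":[0,0,0],"turn":0,"grip":-1},{"xyz":[0,0,0],"turn":0,"grip":-1}]' >/dev/null
python3 st.py 533 200 -2
python3 - <<'E'
from h import *
f=grab('scene','sc3.png'); P=cloud(f); im=f['image']; v,u=np.mgrid[:420,:560]
print(P[v*0+1>0].shape)
cv2.imwrite('pics/sc3c.png',cv2.resize(im[110:320,170:450],(800,600)))
E
```

```text
t: 9.85
eef_pos: [527.5, 202.4, 121.7]
orientation: [-2.392, -2.036, 0.001]
wrist_force: [0.3, 0.1, -2.9]
width: 11.4
finger_force: 58.5
t 10.15 yaw_y -9.4 tilt 0.0004 pos [528.4 200.1 121.9] q [ 0.25  0.23 -0.28  1.06 -0.    1.98] F [-0.3 -0.1 -3.4] w 11.2 ff 58.53943347930908
tool shift mm [  0.7   4.6 123.9]
(235200, 3)
```

View pics/sc3c.png

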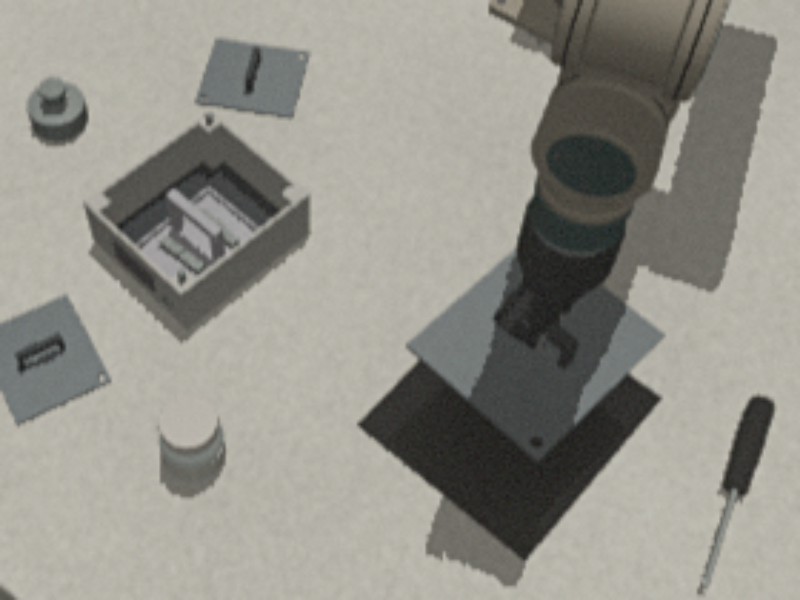

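The cover hangs level over the mat (crop 535,355). The box is open and the carrier handle shows at about (195,215). I'm lowering the cover.

```bash
python3 -m jog '[{"xyz":[0,0.004,-0],"turn":0,"grip":-1},{"xyz":[0,0,0.015],"turn":0,"grip":-1},{"xyz":[0,0,0.02],"turn":0,"grip":-1},{"xyz":[0,0,0.02],"turn":0,"grip":-1},{"xyz":[0,0,0.02],"turn":0,"grip":-1},{"xyz":[0,0,0.02],"turn":0,"grip":-1},{"xyz":[0,0,0.01],"turn":0,"grip":-1},{"xyz":[0,0,0.008],"turn":0,"grip":-1},{"xyz":[0,0,0.004],"turn":0,"grip":-1},{"xyz":[0,0,0],"turn":0,"grip":-1},{"xyz":[0,0,0],"turn":0,"grip":-1}]'
python3 st.py 533 200 -4.6
```

```text
t: 11.3
eef_pos: [533.1, 200.4, 5.8]
orientation: [2.394, 2.033, 0.002]
wrist_force: [-0.1, -0.1, -3.5]
width: 11.3
finger_force: 58.6
t 11.3 yaw_y -9.34 tilt 0.0015 pos [533.1 200.4   5.8] q [ 0.25  0.37 -0.38  0.82 -0.    1.98] F [-0.1 -0.1 -3.5] w 11.3 ff 58.57838273048401
tool shift mm [-0.4 -0.1 10.4]
```

```bash
python3 -m jog '[{"xyz":[0,0,0.003],"turn":0,"grip":-1},{"xyz":[0,0,0.003],"turn":0,"grip":-1},{"xyz":[0,0,0.002],"turn":0,"grip":-1},{"xyz":[0,0,0.001],"turn":0,"grip":-1},{"xyz":[0,0,0],"turn":0,"grip":-1},{"xyz":[0,0,0],"turn":0,"grip":-1}]'
```

```text
t: 11.9
eef_pos: [532.3, 200.2, -4.0]
orientation: [-2.395, -2.033, 0.0]
wrist_force: [-0.6, 0.2, -2.5]
width: 11.2
finger_force: 58.7
```

```bash
python3 -m jog '[{"xyz":[0,0,0.001],"turn":0,"grip":-1},{"xyz":[0,0,0.001],"turn":0,"grip":-1},{"xyz":[0,0,0],"turn":0,"grip":-1}]'
```

```text
t: 12.2
eef_pos: [532.6, 200.2, -4.6]
orientation: [2.395, 2.033, 0.001]
wrist_force: [-3.2, -2.5, 6.2]
width: 11.1
finger_force: 59.9
```

```bash
python3 -m jog '[{"xyz":[0,0,0],"turn":0,"grip":-0.5},{"xyz":[0,0,0],"turn":0,"grip":0},{"xyz":[0,0,0],"turn":0,"grip":0.5},{"xyz":[0,0,0],"turn":0,"grip":1},{"xyz":[0,0,0],"turn":0,"grip":1},{"xyz":[0,0,0],"turn":0,"grip":1},{"xyz":[0,0,0],"turn":0,"grip":1},{"xyz":[0,0,-0.01],"turn":0,"grip":1},{"xyz":[0,0,-0.02],"turn":0,"grip":1},{"xyz":[0,0,-0.03],"turn":0,"grip":1},{"xyz":[0,0,-0.03],"turn":0,"grip":1},{"xyz":[0,0,-0.03],"turn":0,"grip":1},{"xyz":[0,0,0],"turn":0,"grip":1}]'
python3 st.py 555 -166.5 117
python3 - <<'E'
from h import *
f=grab('top','top4.png'); P=cloud(f); z=P[...,2]; im=f['image']
q=(abs(P[...,0]-555)<75)&(abs(P[...,1]+166)<65)
# carrier handle
for lo,hi in ((50,68),(66,95)):
    m=q&(z>lo)&(z<hi); c=cv2.minAreaRect(P[m][:,:2].astype(np.float32)); print(lo,m.sum(),c)
cv2.imwrite('pics/top4c.png',cv2.resize(im[165:250,290:375],(595,595),interpolation=cv2.INTER_CUBIC))
E
```

```text
t: 13.5
eef_pos: [536.5, 201.3, 119.9]
orientation: [2.391, 2.03, 0.015]
wrist_force: [1.4, 0.1, -0.2]
width: 85.1
finger_force: 0.0
t 13.5 yaw_y -9.34 tilt 0.0104 pos [536.5 201.3 119.9] q [ 0.25  0.24 -0.27  1.04  0.    1.98] F [ 1.4  0.1 -0.2] w 85.1 ff 0.0
tool shift mm [-359.9   77.9    2.1]
50 124 ((554.6319580078125, -165.76687622070312), (148.95411682128906, 129.60687255859375), 0.13380104303359985)
66 73 ((555.5703735351562, -165.62200927734375), (129.0924072265625, 147.7321319580078), 89.97234344482422)
```

View pics/top4c.png

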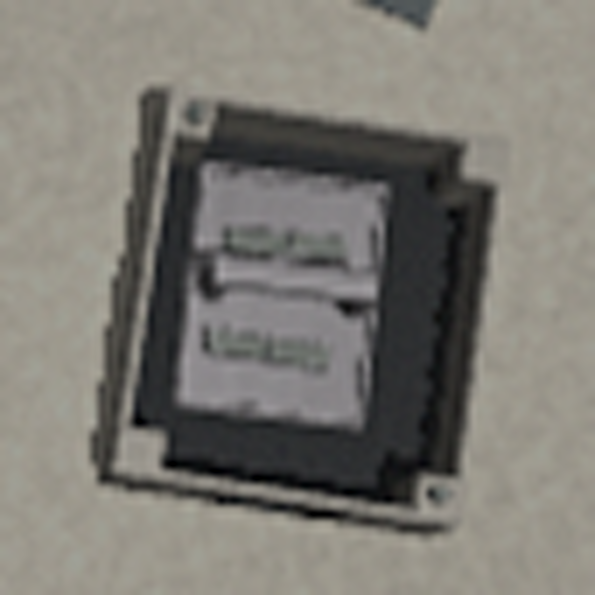

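The carrier handle runs from crop (205,265) to (368,292), with a bar on each side at (285,242) and (268,348). The tray is turned about like the box. I'm fitting the handle from depth.

```bash
python3 - <<'E'
from h import *
f=dict(np.load('pics/top4.png.npz')); P=cloud(f); z=P[...,2]
v,u=np.mgrid[:420,:560]
w=(u>=317)&(u<=344)&(v>=200)&(v<=210)
m=w&(z>50)&(z<80); q=P[m]
c=cv2.minAreaRect(q[:,:2].astype(np.float32)); print(m.sum(),c,q.mean(0),np.percentile(q[:,2],[10,50,90]))
f2=dict(np.load('pics/sc3.png.npz')); Q=cloud(f2)
zz=Q[...,2]; R=(abs(Q[...,0]-q[:,0].mean())<35)&(abs(Q[...,1]-q[:,1].mean())<45)&(zz>56)&(zz<75); s=Q[R]
print(cv2.minAreaRect(s[:,:2].astype(np.float32)),s.mean(0))
# tray surface rect (brightness) rough, z 0..20
t=(abs(P[...,0]-555)<70)&(abs(P[...,1]+166)<60)&(z<40)&(f['image'].astype(int).sum(-1)>360)
print(t.sum(),cv2.minAreaRect(P[t][:,:2].astype(np.float32)))
E
```

```text
110 ((567.5020751953125, -160.45455932617188), (71.94723510742188, 12.67151165008545), 83.53694915771484) [ 567.04973031 -158.74216877   64.60100314] [59.04191606 65.38020712 68.24544744]
((567.059814453125, -158.0432586669922), (74.5772476196289, 12.839423179626465), 82.23539733886719) [ 568.17248679 -157.40201412   64.04911128]
500 ((565.7236328125, -160.11428833007812), (82.19329833984375, 105.49737548828125), 82.62997436523438)
```

```bash
python3 -m jog '[{"xyz":[0,0,0],"turn":-0.033,"grip":1},{"xyz":[0,0,0],"turn":0,"grip":1},{"xyz":[0,0,0],"turn":0,"grip":1}]'
python3 st.py 567.3 -159.3 120
python3 - <<'E'
from h import *
f=dict(np.load('pics/sc3.png.npz')); f=imaging.grab_frame('scene');P=cloud(f); z=P[...,2]
m=(abs(P[...,0]-533)<80)&(abs(P[...,1]-200)<70)&(z>3)&(z<14); q=P[m]
A=np.c_[q[:,:2]-q[:,:2].mean(0),np.ones(len(q))]; print(m.sum(),np.linalg.lstsq(A,q[:,2],rcond=None)[0])
E
```

```text
t: 13.85
eef_pos: [531.5, 200.0, 113.1]
orientation: [-2.361, -2.071, 0.003]
wrist_force: [0.5, -0.5, -0.3]
width: 85.4
finger_force: 0.0
t 13.85 yaw_y -7.48 tilt 0.0019 pos [531.5 200.  113.1] q [ 0.25  0.25 -0.28  1.04  0.    1.95] F [ 0.5 -0.5 -0.3] w 85.4 ff 0.0
tool shift mm [-351.5   82.3   -6.8]
2238 [-9.56879670e-04  5.98818848e-04  7.84291454e+00]
```

The cover lies flat with its top at 7.8 mm (8 mm expected). Next I'm moving above the carrier.

```bash
python3 -m jog '[{"xyz":[-0.01,0.002,-0.01],"turn":0,"grip":1},{"xyz":[-0.02,0.004,0],"turn":0,"grip":1},{"xyz":[-0.02,0.005,0],"turn":0,"grip":1},{"xyz":[-0.02,0.005,0],"turn":0,"grip":1},{"xyz":[-0.02,0.005,0],"turn":0,"grip":1},{"xyz":[-0.02,0.005,0],"turn":0,"grip":1},{"xyz":[-0.02,0.005,0],"turn":0,"grip":1},{"xyz":[-0.02,0.005,0],"turn":0,"grip":1},{"xyz":[-0.02,0.005,0],"turn":0,"grip":1},{"xyz":[-0.02,0.005,0],"turn":0,"grip":1},{"xyz":[-0.02,0.005,0],"turn":0,"grip":1},{"xyz":[-0.02,0.005,0],"turn":0,"grip":1},{"xyz":[-0.02,0.005,0],"turn":0,"grip":1},{"xyz":[-0.02,0.005,0],"turn":0,"grip":1},{"xyz":[-0.02,0.005,0],"turn":0,"grip":1},{"xyz":[-0.02,0.005,0],"turn":0,"grip":1},{"xyz":[-0.02,0.005,0],"turn":0,"grip":1},{"xyz":[-0.02,0.001,0],"turn":0,"grip":1},{"xyz":[-0.002,0,0],"turn":0,"grip":1},{"xyz":[0,0,0],"turn":0,"grip":1}]'
python3 -m jog '[{"xyz":[0,0,0],"turn":0,"grip":1},{"xyz":[0,0,0],"turn":0,"grip":1}]' >/dev/null
python3 st.py 567.3 -159.3 120
python3 - <<'E'
from h import *
f=grab('wrist','w5.png')
cv2.imwrite('pics/w5c.png',cv2.resize(f['image'][80:380,100:460],(720,600)))
v,u=np.mgrid[:420,:560]; a=(u-f['cx'])/f['fx'];b=(v-f['cy'])/f['fy'];th=np.hypot(a,b)+1e-9;d=f['depth']
p=np.stack([a/th*np.tan(th)*d,b/th*np.tan(th)*d,d],-1); T=f['tool_from_camera']; q=p@T[:3,:3].T+T[:3,3]
zt=arm.sense()['eef_pos'][2]-66   # handle top in tool z
m=(abs(q[...,2]-zt)<4)&(abs(q[...,0])<50)&(abs(q[...,1])<30)
print(m.sum(),cv2.minAreaRect(q[m][:,:2].astype(np.float32)),np.median(q[m][:,2]),zt)
E
```

```text
t: 15.9
eef_pos: [567.8, -160.2, 124.3]
orientation: [-2.363, -2.071, -0.0]
wrist_force: [0.1, 0.5, 0.1]
width: 85.6
finger_force: 0.0
t 16.1 yaw_y -7.4 tilt 0.0004 pos [ 567.8 -158.7  124.1] q [-0.38  0.27 -0.22  1.07  0.    1.32] F [ 0.1 -0.3 -0.1] w 85.1 ff 0.0
tool shift mm [-0.6 -0.4  4.1]
1499 ((-1.9439430236816406, -1.3702073097229004), (11.623188018798828, 71.8398208618164), 89.7105712890625) 57.619050850441454 58.055172459199895
```

View pics/w5c.png

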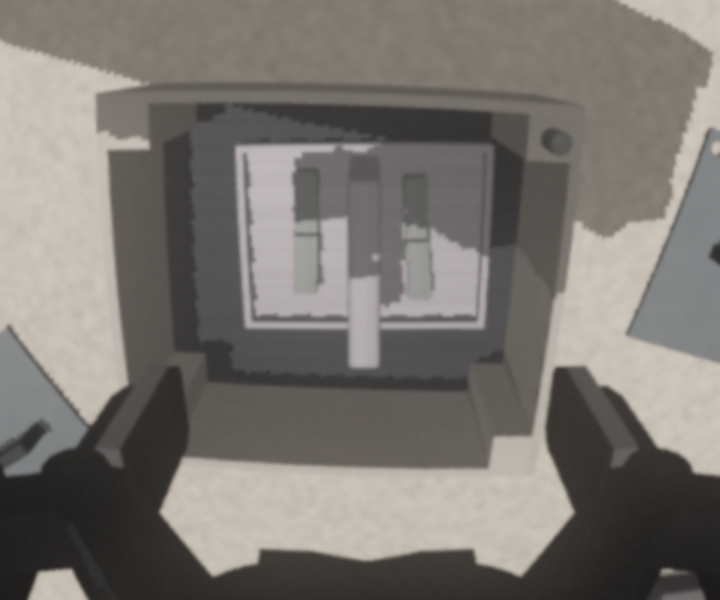

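The wrist view shows the handle at (365,260) square between the fingers, with a bar on each side at (307,230) and (417,235). The remaining offset is about (-1.9,-1.4) mm. I'm going down with the jaws partly closed to stay clear of the walls.

```bash
python3 -m jog '[{"xyz":[-0.002,-0.001,0.01],"turn":0,"grip":0.3},{"xyz":[0,0,0.02],"turn":0,"grip":0.3},{"xyz":[0,0,0.02],"turn":0,"grip":0.3},{"xyz":[0,0,0.02],"turn":0,"grip":0.3},{"xyz":[0,0,0.015],"turn":0,"grip":0.3},{"xyz":[0,0,0.01],"turn":0,"grip":0.3},{"xyz":[0,0,0.008],"turn":0,"grip":0.3},{"xyz":[0,0,0.003],"turn":0,"grip":0.3},{"xyz":[0,0,0],"turn":0,"grip":0.3},{"xyz":[0,0,0],"turn":0,"grip":0.3}]'
python3 st.py 567.3 -159.3 16.5
```

```text
t: 17.15
eef_pos: [567.5, -161.6, 18.7]
orientation: [2.36, 2.072, 0.001]
wrist_force: [-0.1, 0.1, 0.5]
width: 55.6
finger_force: 0.0
t 17.15 yaw_y -7.45 tilt 0.0014 pos [ 567.5 -161.6   18.7] q [-0.39  0.38 -0.33  0.86  0.    1.31] F [-0.1  0.1  0.5] w 55.6 ff 0.0
tool shift mm [ 2.3 -0.5  2.2]
```

```bash
python3 -m jog '[{"xyz":[0,0,0.001],"turn":0,"grip":0},{"xyz":[0,0,0],"turn":0,"grip":-0.3},{"xyz":[0,0,0],"turn":0,"grip":-0.5},{"xyz":[0,0,0],"turn":0,"grip":-0.65},{"xyz":[0,0,0],"turn":0,"grip":-0.8},{"xyz":[0,0,0],"turn":0,"grip":-1},{"xyz":[0,0,0],"turn":0,"grip":-1},{"xyz":[0,0,0],"turn":0,"grip":-1},{"xyz":[0,0,0],"turn":0,"grip":-1}]' 80
```

```text
t: 18.05
eef_pos: [566.9, -161.4, 17.3]
orientation: [2.361, 2.072, 0.0]
wrist_force: [-1.4, 0.1, 5.0]
width: 10.9
finger_force: 78.6
```

```bash
python3 -m jog '[{"xyz":[0,0,-0.002],"turn":0,"grip":-1},{"xyz":[0,0,-0.004],"turn":0,"grip":-1},{"xyz":[0,0,-0.006],"turn":0,"grip":-1},{"xyz":[0,0,-0.008],"turn":0,"grip":-1},{"xyz":[0,0,-0.009],"turn":0,"grip":-1},{"xyz":[0,0,-0.009],"turn":0,"grip":-1},{"xyz":[0,0,-0.009],"turn":0,"grip":-1},{"xyz":[0,0,-0.009],"turn":0,"grip":-1},{"xyz":[0,0,-0.009],"turn":0,"grip":-1},{"xyz":[0,0,-0.009],"turn":0,"grip":-1},{"xyz":[0,0,-0.008],"turn":0,"grip":-1},{"xyz":[0,0,-0.006],"turn":0,"grip":-1},{"xyz":[0,0,-0.004],"turn":0,"grip":-1},{"xyz":[0,0,-0.002],"turn":0,"grip":-1},{"xyz":[0,0,0],"turn":0,"grip":-1},{"xyz":[0,0,0],"turn":0,"grip":-1}]'
python3 st.py 554.5 -168.5 183
```

```text
t: 19.65
eef_pos: [566.4, -161.2, 110.6]
orientation: [-2.36, -2.072, 0.0]
wrist_force: [-1.0, -0.2, -3.5]
width: 10.6
finger_force: 77.9
t 19.65 yaw_y -7.45 tilt 0.0008 pos [ 566.4 -161.2  110.6] q [-0.39  0.28 -0.24  1.05  0.    1.31] F [-1.  -0.2 -3.5] w 10.6 ff 77.9077684879303
tool shift mm [ -8.8 -10.9 -72.4]
```

```bash
python3 -m jog '[{"xyz":[0,0,-0.003],"turn":0,"grip":-1},{"xyz":[0,0,-0.006],"turn":0,"grip":-1},{"xyz":[-0.001,-0.001,-0.008],"turn":0,"grip":-1},{"xyz":[-0.001,-0.001,-0.009],"turn":0,"grip":-1},{"xyz":[-0.001,-0.002,-0.009],"turn":0,"grip":-1},{"xyz":[-0.001,-0.002,-0.009],"turn":0,"grip":-1},{"xyz":[-0.001,-0.002,-0.009],"turn":0,"grip":-1},{"xyz":[-0.001,-0.001,-0.008],"turn":0,"grip":-1},{"xyz":[-0.001,-0.001,-0.006],"turn":0,"grip":-1},{"xyz":[0,0,-0.004],"turn":0,"grip":-1},{"xyz":[0,0,-0.001],"turn":0,"grip":-1},{"xyz":[0,0,0],"turn":0,"grip":-1},{"xyz":[0,0,0],"turn":0,"grip":-1},{"xyz":[0,0,0],"turn":0,"grip":-1},{"xyz":[0,0,0],"turn":0,"grip":-1},{"xyz":[0,0,0],"turn":0,"grip":-1},{"xyz":[0,0,0],"turn":0,"grip":-1},{"xyz":[0,0,0],"turn":0,"grip":-1}]'
python3 st.py 554.5 -168.5 183
python3 - <<'E'
from h import *
f=grab('scene','sc6.png');w=grab('wrist','w6.png'); 
cv2.imwrite('pics/fin.png',np.hstack([cv2.resize(f['image'][60:270,160:440],(400,300)),cv2.resize(w['image'],(400,300))]))
E
```

```text
t: 21.45
eef_pos: [555.9, -167.0, 183.0]
orientation: [-2.361, -2.072, 0.0]
wrist_force: [0.1, -0.4, -3.4]
width: 11.0
finger_force: 77.9
t 21.45 yaw_y -7.45 tilt 0.0001 pos [ 555.9 -167.   183. ] q [-0.4   0.21 -0.17  1.19 -0.    1.3 ] F [ 0.1 -0.4 -3.4] w 11.0 ff 77.94658184051514
tool shift mm [-1.7 -1.2 -0. ]
```

View pics/fin.png

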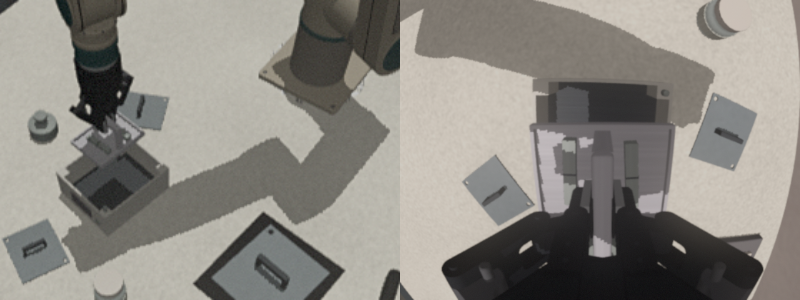

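The carrier is held level above the box with both bars in it, at (570,160) and (632,160) in the right half. The cover lies centred on the mat at (270,270) in the left half. I'm handing the job in.

```bash
python3 -c "
from station import close_job
print(close_job())"
```

```text
the job is handed in; nothing more can be done
None
```

I handed the job in with the cover lying flat and centred on the mat, and the carrier held level about 10 cm above the box's rim with both bars in it; no verdict came back.

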